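Seat the inspection lens in its three-point mount

ROBOT

A 6-joint arm with a two-finger parallel gripper is mounted at the origin on a cart in front of the work surface, level with it; the furniture and walls round the work are solid. World frame = base frame: x ahead of the robot, y to its left, z up, the work surface at z = 0. Lengths are in m, angles in degrees, forces in N, time in s.
With the tool pointing down it reaches from about 0.4 to 0.825 m from the base axis. Payload 7 kg.
Tool frame: the origin (TCP) lies on the centre line of the jaws, within the pads' length; the fingertips stand 11 mm ahead of it and the grasp point (between the pads) lies 8 mm behind it; z points along the fingers, y is the line along which they close (so a half turn about z gives the same grasp; the last joint's range is limited). The gripper opens to 88 mm and grips with 3 to 60 N. Pads are 19 mm wide; open, the fingers measure 130 mm over their backs; the gripper's body (78 mm by 193 mm) begins 47 mm behind the grasp point.
Start: joints at [-54.597, 20.546, 0.682, 0, -70.136, -16.507], TCP at [0.219, -0.639, 0.238] pointing down, gripper open.
Joint ranges: [-176.03, 176.03], [-82.01, 121.73], [-58.28, 71.71], [-173.87, 95.51], [-174.79, -0.11], [-173.66, 173.66]. Speed limits (degrees/s): [136.94, 136.94, 172.46, 180, 180, 180].

INTERFACE

Orientations are given as [roll, pitch, yaw] about the fixed x, y, z axes, in that order (R = Rz(yaw) Ry(pitch) Rx(roll)).
In Python, from plant import r, capture, camera_model, job gives the robot as it stands.
- The arm moves only by the tool drive_tool, never from a script. Its argument "increments" is a list that holds one entry, the list of rows, each a list of 5 numbers: the gripper's target within -1 to 1 (fully open at 1, half-way at 0, shut at -1), then the shift along the tool's x, y, z scaled (see below), then the turn about the tool's z scaled (see below). In form: [[[gripper, tx, ty, tz, roll], ...]]. A call has 1 to 5 rows; each row is the pose to reach, as a shift and turn from the pose commanded when the call began, along the tool's axes at that moment, turning the shorter way round; what a row does not reach only later rows make up. The controller multiplies each number of a shift by 120 mm and each number of a turn by 360 degrees. A row lasts 1/8 s, in which the tool goes at most 62.5 mm and 10.7 degrees, less where a joint would pass 70% of its speed; a pose out of reach is approached as far as the arm can. A call with a number of a shift or a turn outside -1 to 1 is refused whole. A call with a gripper value outside its range is refused whole. The fingers move at their own pace and stop on an object; "squeeze" is the grip in N (left out, the last holds). Time passes only in rows, so rows that repeat a pose let the fingers close. It gives the time, the measured TCP pose, the force, the opening and the grip force at its end, in the units of the state.
- r.get_state(): the state, without advancing time (a new reading comes with each control period).
- capture(name): name is "scene" or "side" or "wrist"; returns the picture (384x512x3 uint8, red, green, blue); there is no depth.
- camera_model(name): a dict with "camera_matrix" (3x3 intrinsics, pixels), "rvec" (rotation vector, rad) and "tvec" (3), from world to camera coordinates, as OpenCV has them. Camera axes: x right, y down, z forward; pixel columns grow to the right and rows downward; lengths in m; the calibration is good to about 2 mm. A picture is of the moment at which its call begins: read the wrist's pose just before it. camera_model takes no time and is no camera call; for the wrist camera it gives the pose at the moment of the call.
- job.close_job(): hands the job in; it is judged then, once.
The state is a dict: "time_s": time; "joints": joint angles; "qd": joint speeds; "joint_torque": joint torques, N m; "tcp_pos": TCP position; "eef_rot": TCP orientation; "contact_force": force on the tool from outside, world axes, zero at the start; "moment": the same for the moment, N m; "gripper_width": finger opening in m; "gripper_force": force on a finger pad.
Only numpy, scipy, OpenCV 4.12 (cv2) and the standard library are available. Lean on these libraries where they do the work, as an engineer would, in place of code of your own. Each camera call takes 0.05 s, during which the arm holds its last target. There are 200 camera calls.

TASK

Fit the flanged inspection lens in its three-point mount: draw the clamp slide back, set the lens gently down on the three rests in front of the jaw and let it go, then push the slide in by its post until the lens bears on both stop screws and the jaw pad is pressed home on it with about 10 N, so that it stays clamped, lies flat and cannot shift or rock. Never squeeze the lens with more than 15 N, and leave the parts lying round about where they are.

Things in the scene. Friction and masses are not known exactly. Their poses are not given: they have to be found in the camera images.
- lens: Loose inspection lens, about 0.3 kg, standing upright: aluminium flange, a disc of 76 mm diameter and 12 mm thick, below; on it a black ribbed barrel of 36 mm diameter and 34 mm high (46 mm in all), to be grasped by the barrel. Origin: centre of the flange's underside; z up along the barrel.
- mount: Fixed lens mount: aluminium plate 206 x 148 x 12 mm (x = -128 to 78) with 3 rests, 2 far stop posts, clamp slide on the near side. Origin: on the plate's underside, at the middle of the seat; z up; x from jaw to stops, y to the left post. Seated lens: underside 20 mm above the origin, axis within x -12..10, y -7..7 mm. It goes down freely at x = -14.5, y = 0 with the slide at 0.008 or less.
- rest_0: Domed rest, 12 mm wide, at x = -26 mm, y = 0 of the mount, top 20 mm above the mount's origin. Origin: centre of its underside, 8 mm below its top.
- rest_1: The same, at x = 14 mm, y = 21 mm.
- rest_2: The same, at x = 14 mm, y = -21 mm.
- stop_left: Fixed stop post 22 x 24 x 26 mm on the plate, 64 mm from the seat's middle, 60 deg left of mount x. Origin: centre of its underside; x points away from the seat. Its 8 mm brass screw with round tip, 26 mm above the mount's origin, points at the seat; set by hand and locked, it sticks out 11 to 22 mm, differently each time, not measured. The body includes the screw.
- stop_right: The same, 60 degrees to the right of the mount's x; its screw is set independently, 11 to 22 mm out.
- clamp_slide (a joint): Travel of the slide along mount x, 0 (back) to 0.046 m (in). About 12 N moves it either way; it stays where left and keeps most of what it presses with. The lens (set down as above) is met at 0.0115 or later; it meets one screw first and slides along it (force up 1 to 3 N), then bears on both and stops hard, no spring, at 0.014 to 0.043: stop at 9 to 12 N beyond the slide's drag.
- jaw: Dark jaw block on the front of the slide, 10 x 34 x 12 mm. Origin: middle of its front face, 27 mm above the mount's origin; at x = -76 mm + slide value. In front of it, on a brass spindle, sits a flat slippery black pad 34 mm wide, 12 mm high, which bears on the flange; it is set by hand and locked, its face 4 to 12 mm ahead of the block, differs each time, not measured. Counts with its pad.
- clamp_post (a point): On the axis of the slide's upright post (14 mm diameter, 32 to 74 mm above the mount's origin, 28 mm behind the jaw block's face), by which the slide is moved; this point is 57 mm above the mount's origin, the height to grasp it. The carriage below is 34 mm wide.
- stator_1: Bystander: wound stator ring 58 x 58 x 31 mm, left of the mount.
- stator_2: Bystander: the same, farther off.
- casting_0: Bystander: small grey pump casting 51 x 55 x 42 mm, on the right.
- rotor_2: Bystander: rotor with shaft, 39 x 150 x 39 mm, lying left in front of the mount.
There are look-alikes about, which are no part of the job. Leave any blue, green or orange look-alike of the lens alone.

How it is judged:
By the outcome, as a careful person would: the job done as asked, in the order asked, and still so for the second after the job is handed in, with the robot touching nothing.
It also fails if it takes over 72 s, if anything falls off the work surface, if the arm or the gripper's body presses on something with over 40 N, if the wrist force passes 120 N, or if a joint passes its speed limit or range.

## Working session

There is one attempt and no reset: what is moved stays moved. The work goes in short steps, Python scripts to look and compute and a tool call to move; the robot and the scene stay as the last step left them, time stands still between calls to the robot, and variables do not carry over. Pictures are saved under pics/ and viewed, at most 10 in all, crops included, and the job is handed in when it is done.

Besides the shell and the picture viewer there is one more tool, called after "Emit:" by a JSON object that holds its "method" and its "body", one argument or row to a line. drive_tool: Moves the arm, as the interface text tells. Its arguments: {"type":"object","properties":{"increments":{"type":"array"},"squeeze":{"type":"number"}},"required":["increments"]}

```bash
mkdir -p pics; ls; cat > h.py <<'E'
import sys; sys.path.insert(0,'.')
import numpy as np, cv2
from plant import r, capture, camera_model, job
def snap(name,fn,s=1.0):
    m=camera_model(name); im=capture(name)
    cv2.imwrite('pics/'+fn,cv2.cvtColor(im,cv2.COLOR_RGB2BGR)); return m,im
def back(m,uv,z):
    K=np.array(m['camera_matrix'],float);R=cv2.Rodrigues(np.array(m['rvec'],float))[0];t=np.array(m['tvec'],float).ravel()
    d=R.T@np.linalg.solve(K,[uv[0],uv[1],1.]);c=-R.T@t
    return c+d*(z-c[2])/d[2]
def proj(m,p):
    return cv2.projectPoints(np.array(p,float).reshape(-1,1,3),np.array(m['rvec'],float),np.array(m['tvec'],float),np.array(m['camera_matrix'],float),None)[0].reshape(-1,2)
E
python3 - <<'E'
from h import *
ims=[]
a,ia=snap('scene','a.png');b,ib=snap('side','b.png')
for m in(a,b):
    R=cv2.Rodrigues(np.array(m['rvec'],float))[0];print((-R.T@np.array(m['tvec']).ravel()).round(3))
cv2.imwrite('pics/ab.png',cv2.cvtColor(np.vstack([ia,ib])[:, :],cv2.COLOR_RGB2BGR)) 
print(r.get_state())
E
```

```text
pics
[-0.148  0.702  0.694]
[ 0.39  -0.827  0.492]
{'time_s': 0.1, 'joints': array([-5.45980437e+01,  2.05860610e+01,  6.39420639e-01, -1.73122380e-02,
       -7.01359981e+01, -1.65059726e+01]), 'qd': array([-0.04943588, -0.07082965,  0.17422248,  0.0138188 ,  0.10276842,
       -0.08215255]), 'joint_torque': array([-1.39431158e-03, -5.84161341e+01,  2.93749559e+01,  7.01547727e+00,
        1.01702049e-02, -5.85125531e-05]), 'tcp_pos': array([ 0.21842743, -0.63823906,  0.23673506]), 'eef_rot': array([ 1.79916143e+02, -7.87603215e-03, -1.61109905e+02]), 'contact_force': array([0.20238324, 0.78614751, 0.07890877]), 'moment': array([0.00106057, 0.01496906, 0.02926949]), 'gripper_force': 0.0, 'gripper_width': 0.08768433097909083}
```

View pics/a.png

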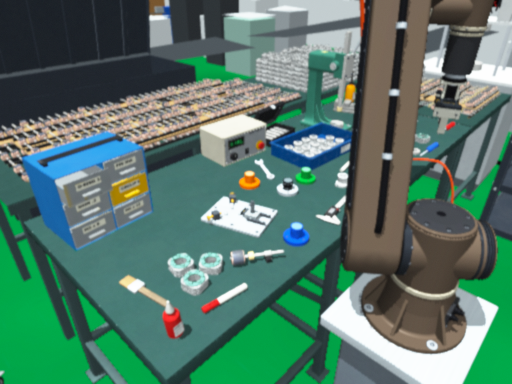

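View pics/b.png

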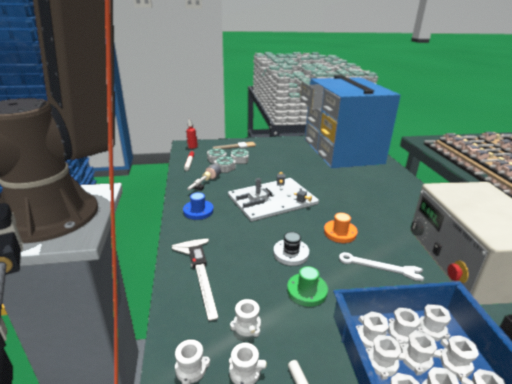

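The scene picture shows the lens (black barrel) at about (288,187) and the mount around (240,215). In the side picture they are at (292,247) and (273,197). I'll enlarge the mount crops from both views.

```bash
python3 - <<'E'
from h import *
a=camera_model('scene');b=camera_model('side')
A=cv2.imread('pics/a.png')[170:245,190:310];B=cv2.imread('pics/b.png')[165:265,220:345]
o=np.zeros((600,800,3),np.uint8)
A=cv2.resize(A,None,fx=4,fy=4,interpolation=3);B=cv2.resize(B,None,fx=5,fy=5,interpolation=3)
cv2.imwrite('pics/c.png',A);cv2.imwrite('pics/d.png',B)
print('lens',back(a,(288,181),.046),back(b,(292,237),.046))
print('mount',back(a,(240,215),.012),back(b,(273,198),.012))
E
```

```text
lens [ 0.56148377 -0.2291508   0.046     ] [ 0.56999003 -0.23590758  0.046     ]
mount [0.56862693 0.00757796 0.012     ] [ 0.57621505 -0.00972142  0.012     ]
```

View pics/d.png

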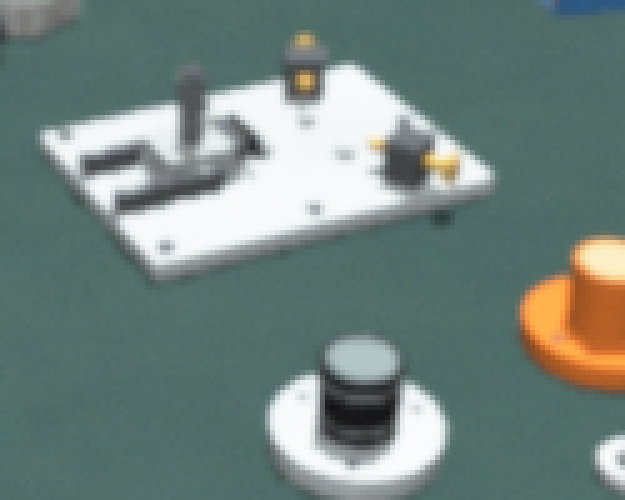

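The crop shows the mount with plate corners (crop pixels) at (42,131), (152,268), (492,178) and (352,65). The post top is at (190,70), and the lens top is centred at (362,360).

```bash
python3 - <<'E'
from h import *
b=camera_model('side')
f=lambda u,v:(220+(u+.5)/5-.5,165+(v+.5)/5-.5)
c=[back(b,f(*p),.012)[:2] for p in[(42,131),(152,266),(492,178),(352,65)]]
for i in range(4):
    e=c[(i+1)%4]-c[i];print(c[i].round(4),np.linalg.norm(e).round(4),np.degrees(np.arctan2(e[1],e[0])).round(1))
ctr=np.mean(c,0);print(ctr)
print('post',back(b,f(190,70),.074),'lens',back(b,f(362,360),.046))
E
```

```text
[0.4587 0.0461] 0.1508 -74.1
[ 0.5001 -0.0989] 0.2046 17.6
[ 0.695  -0.0369] 0.1489 106.7
[0.6523 0.1057] 0.2025 -162.9
[0.57652557 0.00397878]
post [ 0.53237718 -0.01018287  0.074     ] lens [ 0.57034228 -0.23451142  0.046     ]
```

Emit:
{"method": "drive_tool", "body": {
  "increments": [
    [[1, -0.33, 0.33, 0, 0], [1, -0.67, 0.67, 0, 0], [1, -1, 1, 0, 0]]
  ]
}}

```text
time_s: 0.48
tcp_pos: [0.2935, -0.4846, 0.237]
eef_rot: [180.0, -0.0, -161.1]
contact_force: [1.6, 0.3, 1.2]
gripper_width: 0.0874
gripper_force: 0.0
```

Emit:
{"method": "drive_tool", "body": {
  "increments": [
    [[1, -0.33, 0.33, 0, 0], [1, -0.67, 0.67, 0, 0], [1, -1, 1, 0, 0]]
  ]
}}

```text
time_s: 0.85
tcp_pos: [0.3683, -0.332, 0.2374]
eef_rot: [180.0, 0.0, -161.1]
contact_force: [1.3, -0.4, -0.2]
gripper_width: 0.0873
gripper_force: 0.0
```

Emit:
{"method": "drive_tool", "body": {
  "increments": [
    [[1, -0.33, 0.33, 0, 0], [1, -0.67, 0.67, 0, 0], [1, -1, 1, 0, 0], [1, -1, 1, 0, 0]]
  ]
}}

```text
time_s: 1.35
tcp_pos: [0.4439, -0.1785, 0.2375]
eef_rot: [180.0, 0.0, -160.8]
contact_force: [-0.3, 0.2, 0.1]
gripper_width: 0.0877
gripper_force: 0.0
```

```bash
python3 - <<'E'
from h import *
m,im=snap('wrist','w1.png');np.save('w1.npy',np.array([m['camera_matrix'],0,0],dtype=object),allow_pickle=True)
s=r.get_state();print(s['time_s'],s['tcp_pos'],s['eef_rot'])
R=cv2.Rodrigues(np.array(m['rvec'],float))[0];print((-R.T@np.array(m['tvec']).ravel()).round(3),R.round(2))
print(proj(m,[[.6,.011,.02],[.532,-.01,.074],[.57,-.2345,.046]]))
import pickle;pickle.dump(m,open('w1.pkl','wb'))
E
```

```text
1.4 [ 0.44307054 -0.17978775  0.23735517] [ 1.79982554e+02 -2.02932103e-02 -1.60894444e+02]
[ 0.376 -0.201  0.385] [[-0.33  0.94  0.  ]
 [ 0.91  0.32  0.26]
 [ 0.25  0.09 -0.96]]
[[354.24781275 321.31454942]
 [375.46969655 298.52682302]
 [177.287094   255.77488107]]
```

View pics/w1.png

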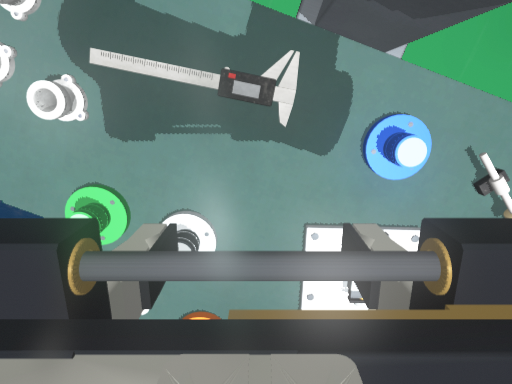

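The wrist view shows the mount at (360,265) and the lens flange at (187,240), both half hidden behind the gripper. I need to move about 0.2 m further out.

Emit:
{"method": "drive_tool", "body": {
  "increments": [
    [[1, -0.5, 0.27, 0, 0], [1, -1, 0.54, 0, 0], [1, -1, 0.54, 0, 0]]
  ]
}}

```text
time_s: 1.78
tcp_pos: [0.5367, -0.0801, 0.2368]
eef_rot: [180.0, -0.1, -161.0]
contact_force: [-0.5, -0.4, -0.3]
gripper_width: 0.0872
gripper_force: 0.0
```

Emit:
{"method": "drive_tool", "body": {
  "increments": [
    [[1, -0.5, 0.27, 0, 0], [1, -1, 0.54, 0, 0], [1, -1, 0.54, 0, 0], [1, -1, 0.54, 0, 0]]
  ]
}}

```text
time_s: 2.28
tcp_pos: [0.6273, 0.0181, 0.2366]
eef_rot: [180.0, -0.1, -161.1]
contact_force: [0.0, -0.2, 0.0]
gripper_width: 0.088
gripper_force: 0.0
```

```bash
python3 - <<'E'
from h import *
import pickle
m,im=snap('wrist','w2.png');pickle.dump(m,open('w2.pkl','wb'))
s=r.get_state();print(s['time_s'],s['tcp_pos'],s['eef_rot'])
print(proj(m,[[.6,.011,.02],[.532,-.01,.074],[.57,-.2345,.046]]))
E
```

```text
2.325 [0.62690694 0.01758752 0.23707229] [ 1.79993501e+02 -7.93385989e-02 -1.61161063e+02]
[[260.2921036  142.46476018]
 [262.93678251  71.29567322]
 [ 30.55569386  33.63598717]]
```

View pics/w2.png

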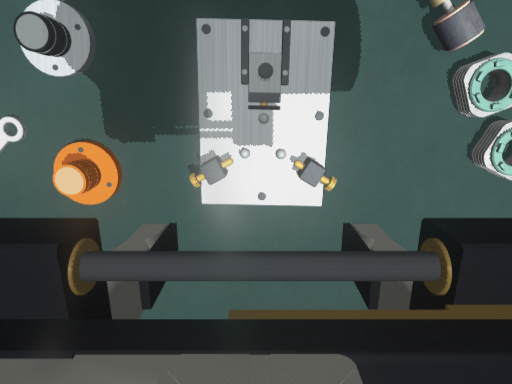

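The wrist view shows the whole mount: rests at (264,118), (245,154), (281,153), plate corners at (196,19), (335,22), (322,206), (203,206), and the post top at (266,71). The lens barrel top is at (36,33).

```bash
python3 - <<'E'
from h import *
import pickle
m=pickle.load(open('w2.pkl','rb'))
B=lambda u,z:back(m,u,z)[:2]
r0,r2,r1=B((264,118),.02),B((245,153.5),.02),B((281,153),.02)
c=[B(p,.012) for p in[(196,19),(335,22),(322,206),(203,206)]]
print(r0,r1,r2,c)
loc=np.array([[-.026,0],[.014,.021],[.014,-.021],[-.128,-.074],[-.128,.074],[.078,.074],[.078,-.074]])
P=np.array([r0,r1,r2,c[0],c[1],c[2],c[3]])
a=loc-loc.mean(0);b=P-P.mean(0);th=np.arctan2((a[:,0]*b[:,1]-a[:,1]*b[:,0]).sum(),(a*b).sum())
R=np.array([[np.cos(th),-np.sin(th)],[np.sin(th),np.cos(th)]]);o=P.mean(0)-R@loc.mean(0)
print('yaw',np.degrees(th),'o',o);print('res mm',((P-o)@R-loc)*1e3)
p=B((266,71),.074);print('post',p,'local',R.T@(p-o))
print('lens',B((36,33),.046))
print('target lens',o+R@[-.0145,0])
E
```

```text
[0.57302387 0.00609149] [0.60367409 0.03732057] [ 0.61757665 -0.00147091] [array([ 0.50028955, -0.09487302]), array([0.45542809, 0.04478862]), array([0.64959857, 0.10784864]), array([ 0.69675242, -0.02977721])]
yaw 18.22019420042309 o [0.59848996 0.01436711]
res mm [[-0.77680086  0.1017696 ]
 [-1.89893742 -0.81831102]
 [-0.8223521  -0.01176892]
 [ 0.56708756  0.94124847]
 [ 1.62286682 -0.37265885]
 [-0.22503848 -1.18557526]
 [ 1.53317447  1.34529598]]
post [ 0.53085208 -0.00743614] local [-0.07106386  0.00043823]
lens [ 0.56772555 -0.22960316]
target lens [0.58471696 0.0098334 ]
```

Emit:
{"method": "drive_tool", "body": {
  "increments": [
    [[1, 0.41, 0.03, 0, 0], [1, 0.82, 0.06, 0.1, 0], [1, 0.82, 0.06, 0.5, 0], [1, 0.82, 0.06, 0.9, 0], [1, 0.82, 0.06, 1, 0]]
  ]
}}

```text
time_s: 2.95
tcp_pos: [0.5296, -0.0081, 0.1158]
eef_rot: [180.0, -0.2, -161.2]
contact_force: [-0.1, -1.0, 1.4]
gripper_width: 0.0876
gripper_force: 0.0
```

Emit:
{"method": "drive_tool", "body": {
  "increments": [
    [[1, 0, 0, 0.3, 0], [1, 0, 0, 0.57, 0], [1, 0, 0, 0.57, 0], [-1, 0, 0, 0.57, 0], [-1, 0, 0, 0.57, 0]]
  ],
  "squeeze": 50
}}

```text
time_s: 3.58
tcp_pos: [0.5334, -0.0059, 0.051]
eef_rot: [-180.0, 0.2, -161.1]
contact_force: [-0.8, 0.6, 0.0]
gripper_width: 0.0728
gripper_force: 0.0
```

Emit:
{"method": "drive_tool", "body": {
  "increments": [
    [[-1, 0, 0, 0, 0], [-1, 0, 0, 0, 0], [-1, 0, 0, 0, 0], [-1, 0, 0, 0, 0], [-1, 0, 0, 0, 0]]
  ]
}}

```text
time_s: 4.2
tcp_pos: [0.5322, -0.0062, 0.0491]
eef_rot: [-180.0, -0.0, -161.1]
contact_force: [0.6, 0.5, -0.2]
gripper_width: 0.0234
gripper_force: 0.0
```

Emit:
{"method": "drive_tool", "body": {
  "increments": [
    [[-1, 0, 0, 0, 0], [-1, 0, 0, 0, 0], [-1, 0, 0, 0, 0], [-1, 0.03, 0, 0, 0], [-1, 0.06, 0, 0, 0]]
  ]
}}

```text
time_s: 4.82
tcp_pos: [0.5291, -0.0095, 0.0492]
eef_rot: [-179.8, 0.3, -161.1]
contact_force: [17.5, -14.3, -16.8]
gripper_width: 0.0127
gripper_force: 50.0
```

Emit:
{"method": "drive_tool", "body": {
  "increments": [
    [[-1, 0.05, 0, 0, 0], [-1, 0.1, 0, 0, 0], [-1, 0.15, 0, 0, 0], [-1, 0.19, 0, 0, 0], [-1, 0.19, 0, 0, 0]]
  ]
}}

```text
time_s: 5.45
tcp_pos: [0.5067, -0.0167, 0.0492]
eef_rot: [-179.9, 0.2, -161.1]
contact_force: [13.5, -12.1, -13.9]
gripper_width: 0.0129
gripper_force: 50.0
```

Emit:
{"method": "drive_tool", "body": {
  "increments": [
    [[-1, 0.02, 0, 0, 0], [-1, 0.04, 0, 0, 0], [-1, 0.04, 0, 0, 0]]
  ]
}}

```text
time_s: 5.82
tcp_pos: [0.5025, -0.018, 0.0492]
eef_rot: [-179.9, 0.3, -161.0]
contact_force: [15.5, -11.7, -15.9]
gripper_width: 0.013
gripper_force: 50.0
```

Emit:
{"method": "drive_tool", "body": {
  "increments": [
    [[0.2, -0.01, 0, 0, 0], [0.2, -0.01, 0, 0, 0], [0.2, -0.01, 0, 0, 0], [0.2, -0.01, 0, -0.3, 0], [1, -0.01, 0, -0.8, 0]]
  ],
  "squeeze": 10
}}

```text
time_s: 6.45
tcp_pos: [0.4988, -0.0173, 0.1445]
eef_rot: [180.0, -0.3, -161.1]
contact_force: [1.7, 0.4, -0.7]
gripper_width: 0.057
gripper_force: 0.0
```

Emit:
{"method": "drive_tool", "body": {
  "increments": [
    [[1, -0.05, -0.2, -0.4, 0], [1, -0.15, -0.5, -0.77, 0], [1, -0.28, -0.94, -0.77, 0]]
  ]
}}

```text
time_s: 6.82
tcp_pos: [0.5713, -0.113, 0.2427]
eef_rot: [-179.9, 0.5, -160.9]
contact_force: [1.5, 1.1, -0.0]
gripper_width: 0.0851
gripper_force: 0.0
```

Emit:
{"method": "drive_tool", "body": {
  "increments": [
    [[1, -0.14, -0.47, 0, 0], [1, -0.28, -0.94, 0, 0], [1, -0.28, -0.94, 0, 0], [1, -0.28, -0.94, 0, 0]]
  ]
}}

```text
time_s: 7.32
tcp_pos: [0.6367, -0.2087, 0.2368]
eef_rot: [180.0, -0.1, -161.1]
contact_force: [-0.9, 0.7, -0.5]
gripper_width: 0.0879
gripper_force: 0.0
```

```bash
python3 - <<'E'
from h import *
import pickle
m,im=snap('wrist','w3.png');pickle.dump(m,open('w3.pkl','wb'))
s=r.get_state();print(s['time_s'],s['tcp_pos'],s['eef_rot'])
print(proj(m,[[.569,-.232,.046],[.569,-.232,.012]]))
E
```

```text
7.375 [ 0.63658852 -0.20821101  0.23734646] [ 1.79972260e+02 -2.93000443e-02 -1.61097585e+02]
[[258.04199225 102.6696539 ]
 [258.12620612 102.70244948]]
```

View pics/w3.png

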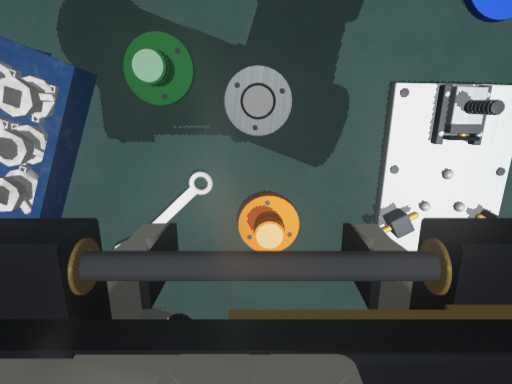

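The wrist view has the lens centred at (258,101), where the projection put it, so it is at about (0.568,-0.232). I'll move over it and grip the barrel gently.

Emit:
{"method": "drive_tool", "body": {
  "increments": [
    [[1, 0.3, 0, 0, 0], [1, 0.6, 0, 0.3, 0], [1, 0.6, 0, 0.7, 0], [1, 0.6, 0, 1, 0], [1, 0.6, 0, 1, 0]]
  ]
}}

```text
time_s: 8.0
tcp_pos: [0.5669, -0.2307, 0.1159]
eef_rot: [179.9, -0.2, -161.0]
contact_force: [-0.1, -0.6, 0.7]
gripper_width: 0.0874
gripper_force: 0.0
```

Emit:
{"method": "drive_tool", "body": {
  "increments": [
    [[1, 0, 0, 0.4, 0], [1, 0, 0, 0.74, 0], [1, 0, 0, 0.74, 0], [-0.4, 0, 0, 0.74, 0], [-0.4, 0, 0, 0.74, 0]]
  ],
  "squeeze": 9
}}

```text
time_s: 8.62
tcp_pos: [0.5707, -0.2321, 0.0314]
eef_rot: [-179.9, 0.2, -161.1]
contact_force: [0.7, -0.1, 0.6]
gripper_width: 0.0728
gripper_force: 0.0
```

Emit:
{"method": "drive_tool", "body": {
  "increments": [
    [[-0.4, 0, 0, 0, 0], [-0.4, 0, 0, 0, 0], [-0.4, 0, 0, 0, 0], [-0.4, 0, 0, 0, 0], [-0.4, 0, 0, 0, 0]]
  ]
}}

```text
time_s: 9.25
tcp_pos: [0.5691, -0.2322, 0.0289]
eef_rot: [-180.0, 0.0, -161.1]
contact_force: [-0.6, -0.5, 1.2]
gripper_width: 0.0357
gripper_force: 9.0
```

Emit:
{"method": "drive_tool", "body": {
  "increments": [
    [[-0.4, 0, 0, -0.15, 0], [-0.4, 0, 0, -0.35, 0], [-0.4, -0.05, 0.12, -0.55, 0], [-0.4, -0.15, 0.36, -0.6, 0], [-0.4, -0.25, 0.6, -0.6, 0]]
  ]
}}

```text
time_s: 9.88
tcp_pos: [0.5742, -0.1535, 0.1023]
eef_rot: [-180.0, 0.1, -161.2]
contact_force: [0.6, 0.5, -3.9]
gripper_width: 0.0357
gripper_force: 9.0
```

Emit:
{"method": "drive_tool", "body": {
  "increments": [
    [[-0.4, -0.1, 0.25, 0, 0], [-0.4, -0.2, 0.5, 0, 0], [-0.4, -0.3, 0.75, 0, 0], [-0.4, -0.4, 0.95, 0, 0], [-0.4, -0.4, 0.95, 0, 0]]
  ]
}}

```text
time_s: 10.5
tcp_pos: [0.5827, -0.029, 0.1015]
eef_rot: [180.0, 0.0, -161.0]
contact_force: [-0.3, -0.6, -3.3]
gripper_width: 0.0356
gripper_force: 9.0
```

Emit:
{"method": "drive_tool", "body": {
  "increments": [
    [[-0.4, -0.06, 0.15, 0, 0], [-0.4, -0.12, 0.3, 0, 0], [-0.4, -0.12, 0.3, 0.15, 0], [-0.4, -0.12, 0.3, 0.2, 0], [-0.4, -0.12, 0.3, 0.2, 0]]
  ]
}}

```text
time_s: 11.12
tcp_pos: [0.5842, 0.008, 0.0764]
eef_rot: [-180.0, -0.1, -161.1]
contact_force: [-0.0, 0.6, -2.8]
gripper_width: 0.0356
gripper_force: 9.0
```

```bash
python3 - <<'E'
from h import *
b,im=snap('side','e.png');s=r.get_state();print(s['time_s'],s['tcp_pos'],s['eef_rot'],s['contact_force'])
B=im[150:225,225:325,::-1];cv2.imwrite('pics/e2.png',cv2.resize(B,None,fx=8,fy=8,interpolation=3))
z=s['tcp_pos'][2]-.0289
print('flange bottom z',z)
p=proj(b,[[.5838,.0096,z+.046],[.5838,.0096,z]]);print((p-[225,150]+.5)*8-.5)
E
```

```text
11.175 [0.58457376 0.00792338 0.07689688] [-1.79988360e+02 -1.96502026e-02 -1.61103683e+02] [ 0.09698645 -0.22655604 -2.97248135]
flange bottom z 0.04799688355431582
[[408.56992792 143.41144095]
 [402.44684924 266.28366259]]
```

View pics/e2.png

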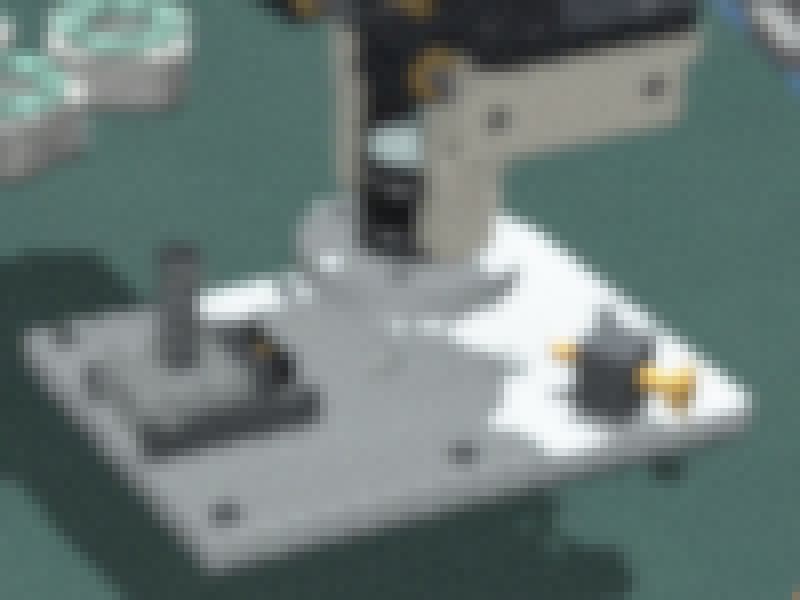

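The picture shows the lens held level above the rests, with the slide back behind it and clear.

Emit:
{"method": "drive_tool", "body": {
  "increments": [
    [[-0.4, 0, 0.012, 0.07, 0], [-0.4, 0, 0.012, 0.14, 0], [-0.4, 0, 0.012, 0.19, 0], [-0.4, 0, 0.012, 0.21, 0], [-0.4, 0, 0.012, 0.21, 0]]
  ]
}}

```text
time_s: 11.8
tcp_pos: [0.584, 0.0092, 0.0513]
eef_rot: [-180.0, -0.0, -161.1]
contact_force: [0.1, 0.1, -3.6]
gripper_width: 0.0355
gripper_force: 9.0
```

Emit:
{"method": "drive_tool", "body": {
  "increments": [
    [[-0.4, 0, 0, 0.006, 0], [-0.4, 0, 0, 0.012, 0], [-0.4, 0, 0, 0.018, 0], [-0.4, 0, 0, 0.018, 0]]
  ]
}}

```text
time_s: 12.3
tcp_pos: [0.584, 0.0093, 0.0494]
eef_rot: [-180.0, -0.0, -161.1]
contact_force: [-0.2, 0.2, -4.3]
gripper_width: 0.0354
gripper_force: 9.0
```

Emit:
{"method": "drive_tool", "body": {
  "increments": [
    [[-0.4, 0, 0, 0.004, 0], [-0.4, 0, 0, 0.008, 0], [-0.4, 0, 0, 0.008, 0], [-0.4, 0, 0, 0.008, 0]]
  ]
}}

```text
time_s: 12.8
tcp_pos: [0.5841, 0.0093, 0.0486]
eef_rot: [-180.0, 0.0, -161.1]
contact_force: [-1.4, 0.2, 0.1]
gripper_width: 0.0354
gripper_force: 9.0
```

Emit:
{"method": "drive_tool", "body": {
  "increments": [
    [[0.3, 0, 0, 0, 0], [0.3, 0, 0, 0, 0], [0.3, 0, 0, 0, 0], [0.3, 0, 0, 0, 0], [0.3, 0, 0, -0.1, 0]]
  ]
}}

```text
time_s: 13.42
tcp_pos: [0.5833, 0.0091, 0.06]
eef_rot: [180.0, -0.1, -161.1]
contact_force: [0.4, -1.2, -0.0]
gripper_width: 0.0566
gripper_force: 0.0
```

Emit:
{"method": "drive_tool", "body": {
  "increments": [
    [[0.3, 0, 0, -0.3, 0], [0.3, 0, 0, -0.6, 0], [0.3, 0, 0, -0.6, 0], [0.3, 0.4, 0, -0.6, 0], [0.3, 0.75, 0, -0.6, 0]]
  ]
}}

```text
time_s: 14.05
tcp_pos: [0.4973, -0.0203, 0.1321]
eef_rot: [180.0, -0.0, -161.1]
contact_force: [0.5, 1.0, 1.3]
gripper_width: 0.0571
gripper_force: 0.0
```

```bash
python3 - <<'E'
from h import *
b,im=snap('side','f.png');s=r.get_state();print(s['time_s'],s['tcp_pos'],s['eef_rot'],s['contact_force'],s['gripper_width'])
B=im[150:225,225:325,::-1];cv2.imwrite('pics/f2.png',cv2.resize(B,None,fx=8,fy=8,interpolation=3))
p=proj(b,[[.5838,.0096,.066],[.5838,.0096,.02]]);print((p-[225,150]+.5)*8-.5)
E
```

```text
14.1 [ 0.49201191 -0.02191325  0.13176444] [ 179.90867977   -0.20804146 -161.21626207] [-8.6065497  -1.93031077 -2.56241766] 0.05706896571115031
[[404.80902728 218.88168081]
 [398.85761637 338.30903396]]
```

View pics/f2.png

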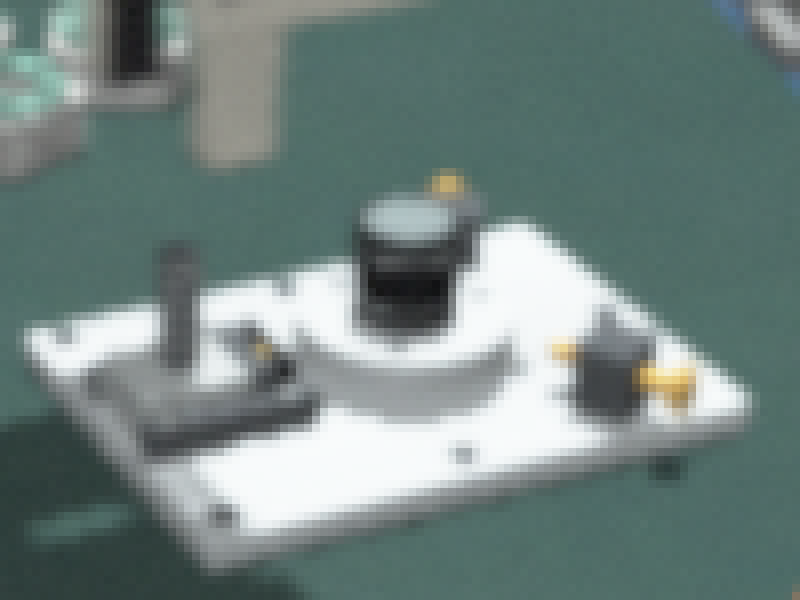

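The lens sits level on the rests where predicted, about (405,219) in the crop, and the slide is back. Next I go back to the post.

Emit:
{"method": "drive_tool", "body": {
  "increments": [
    [[0.3, -0.03, 0, 0.1, 0], [0.3, -0.03, 0, 0.4, 0], [0.3, -0.03, 0, 0.69, 0], [0.3, -0.03, 0, 0.69, 0], [-1, -0.03, 0, 0.69, 0]]
  ],
  "squeeze": 45
}}

```text
time_s: 14.72
tcp_pos: [0.5032, -0.0184, 0.0501]
eef_rot: [-180.0, 0.0, -161.1]
contact_force: [0.4, 0.4, -0.0]
gripper_width: 0.0515
gripper_force: 0.0
```

Emit:
{"method": "drive_tool", "body": {
  "increments": [
    [[-1, 0, 0, 0, 0], [-1, 0, 0, 0, 0], [-1, 0, 0, 0, 0], [-1, 0, 0, 0, 0], [-1, 0, 0, 0, 0]]
  ]
}}

```text
time_s: 15.35
tcp_pos: [0.5023, -0.0184, 0.0499]
eef_rot: [180.0, 0.0, -161.1]
contact_force: [-2.4, 3.4, 5.2]
gripper_width: 0.0133
gripper_force: 45.0
```

Emit:
{"method": "drive_tool", "body": {
  "increments": [
    [[-1, 0, 0, 0, 0], [-1, 0, 0, 0, 0], [-1, 0, 0, 0, 0]]
  ]
}}

```text
time_s: 15.72
tcp_pos: [0.5023, -0.0184, 0.0499]
eef_rot: [180.0, 0.0, -161.1]
contact_force: [-3.0, 4.2, 5.1]
gripper_width: 0.0134
gripper_force: 45.0
```

Emit:
{"method": "drive_tool", "body": {
  "increments": [
    [[-1, -0.015, 0, 0, 0], [-1, -0.03, 0, 0, 0], [-1, -0.045, 0, 0, 0], [-1, -0.06, 0, 0, 0], [-1, -0.075, 0, 0, 0]]
  ]
}}

```text
time_s: 16.35
tcp_pos: [0.5077, -0.0167, 0.0499]
eef_rot: [180.0, -0.3, -161.1]
contact_force: [-13.2, 1.9, 18.6]
gripper_width: 0.0132
gripper_force: 45.0
```

Emit:
{"method": "drive_tool", "body": {
  "increments": [
    [[-1, -0.01, 0, 0, 0], [-1, -0.02, 0, 0, 0], [-1, -0.03, 0, 0, 0]]
  ]
}}

```text
time_s: 16.73
tcp_pos: [0.5111, -0.0156, 0.0499]
eef_rot: [180.0, -0.3, -161.1]
contact_force: [-13.4, 1.3, 17.4]
gripper_width: 0.0132
gripper_force: 45.0
```

Emit:
{"method": "drive_tool", "body": {
  "increments": [
    [[-1, -0.007, 0, 0, 0], [-1, -0.014, 0, 0, 0], [-1, -0.021, 0, 0, 0], [-1, -0.028, 0, 0, 0]]
  ]
}}

```text
time_s: 17.23
tcp_pos: [0.5143, -0.0146, 0.0499]
eef_rot: [180.0, -0.3, -161.1]
contact_force: [-13.0, 1.4, 18.3]
gripper_width: 0.013
gripper_force: 45.0
```

```bash
python3 - <<'E'
from h import *
m=camera_model('side');im=capture('side')
B=im[150:225,225:325,::-1];cv2.imwrite('pics/g2.png',cv2.resize(B,None,fx=8,fy=8,interpolation=3))
E
```

```text
(no output)
```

View pics/g2.png

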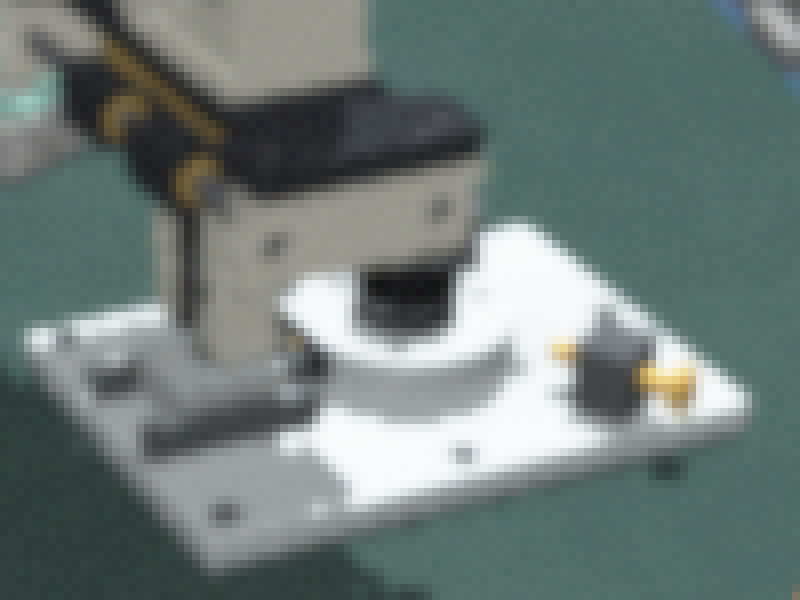

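The pad is nearly at the flange edge near (310,360), and the lens still has about 8 mm to go to the right screw. I'll keep pushing in small steps.

Emit:
{"method": "drive_tool", "body": {
  "increments": [
    [[-1, -0.01, 0, 0, 0], [-1, -0.02, 0, 0, 0], [-1, -0.03, 0, 0, 0], [-1, -0.04, 0, 0, 0]]
  ]
}}

```text
time_s: 17.77
tcp_pos: [0.5184, -0.0132, 0.0499]
eef_rot: [180.0, -0.4, -161.1]
contact_force: [-14.1, 0.1, 19.1]
gripper_width: 0.0132
gripper_force: 45.0
```

Emit:
{"method": "drive_tool", "body": {
  "increments": [
    [[-1, -0.007, 0, 0, 0], [-1, -0.014, 0, 0, 0], [-1, -0.021, 0, 0, 0], [-1, -0.028, 0, 0, 0]]
  ]
}}

```text
time_s: 18.27
tcp_pos: [0.5216, -0.0122, 0.0499]
eef_rot: [180.0, -0.4, -161.1]
contact_force: [-14.6, 0.3, 18.8]
gripper_width: 0.0133
gripper_force: 45.0
```

Emit:
{"method": "drive_tool", "body": {
  "increments": [
    [[-1, -0.007, 0, 0, 0], [-1, -0.014, 0, 0, 0], [-1, -0.021, 0, 0, 0], [-1, -0.028, 0, 0, 0]]
  ]
}}

```text
time_s: 18.77
tcp_pos: [0.5248, -0.0112, 0.0499]
eef_rot: [180.0, -0.4, -161.1]
contact_force: [-13.6, -0.4, 18.4]
gripper_width: 0.0131
gripper_force: 45.0
```

Emit:
{"method": "drive_tool", "body": {
  "increments": [
    [[-1, -0.006, 0, 0, 0], [-1, -0.012, 0, 0, 0], [-1, -0.018, 0, 0, 0], [-1, -0.024, 0, 0, 0]]
  ]
}}

```text
time_s: 19.27
tcp_pos: [0.5275, -0.0103, 0.0499]
eef_rot: [-180.0, -0.4, -161.1]
contact_force: [-13.7, -0.7, 19.3]
gripper_width: 0.0132
gripper_force: 45.0
```

Emit:
{"method": "drive_tool", "body": {
  "increments": [
    [[-1, -0.007, 0, 0, 0], [-1, -0.014, 0, 0, 0], [-1, -0.021, 0, 0, 0], [-1, -0.026, 0, 0, 0]]
  ]
}}

```text
time_s: 19.77
tcp_pos: [0.5305, -0.0094, 0.0499]
eef_rot: [-180.0, -0.4, -161.1]
contact_force: [-13.9, -2.0, 18.7]
gripper_width: 0.0129
gripper_force: 45.0
```

Emit:
{"method": "drive_tool", "body": {
  "increments": [
    [[-1, -0.006, 0, 0, 0], [-1, -0.012, 0, 0, 0], [-1, -0.018, 0, 0, 0], [-1, -0.024, 0, 0, 0]]
  ]
}}

```text
time_s: 20.27
tcp_pos: [0.5332, -0.0085, 0.0499]
eef_rot: [-180.0, -0.4, -161.1]
contact_force: [-13.5, -2.7, 17.9]
gripper_width: 0.0131
gripper_force: 45.0
```

Emit:
{"method": "drive_tool", "body": {
  "increments": [
    [[-1, -0.006, 0, 0, 0], [-1, -0.012, 0, 0, 0], [-1, -0.018, 0, 0, 0], [-1, -0.022, 0, 0, 0]]
  ]
}}

```text
time_s: 20.78
tcp_pos: [0.5356, -0.0077, 0.0499]
eef_rot: [-180.0, -0.4, -161.1]
contact_force: [-13.1, -2.2, 18.7]
gripper_width: 0.013
gripper_force: 45.0
```

Emit:
{"method": "drive_tool", "body": {
  "increments": [
    [[-1, -0.006, 0, 0, 0], [-1, -0.012, 0, 0, 0], [-1, -0.018, 0, 0, 0], [-1, -0.018, 0, 0, 0]]
  ]
}}

```text
time_s: 21.28
tcp_pos: [0.5367, -0.0073, 0.0499]
eef_rot: [-180.0, -0.5, -161.1]
contact_force: [-15.9, -4.0, 21.3]
gripper_width: 0.0134
gripper_force: 45.0
```

Emit:
{"method": "drive_tool", "body": {
  "increments": [
    [[-1, -0.004, 0, 0, 0], [-1, -0.008, 0, 0, 0], [-1, -0.008, 0, 0, 0]]
  ]
}}

```text
time_s: 21.65
tcp_pos: [0.537, -0.0073, 0.0498]
eef_rot: [-180.0, -0.5, -161.2]
contact_force: [-18.3, -2.6, 24.1]
gripper_width: 0.0129
gripper_force: 45.0
```

Emit:
{"method": "drive_tool", "body": {
  "increments": [
    [[-1, -0.004, 0, 0, 0], [-1, -0.008, 0, 0, 0], [-1, -0.008, 0, 0, 0]]
  ]
}}

```text
time_s: 22.02
tcp_pos: [0.5373, -0.0072, 0.0498]
eef_rot: [180.0, -0.6, -161.2]
contact_force: [-20.4, -3.4, 25.8]
gripper_width: 0.0129
gripper_force: 45.0
```

Emit:
{"method": "drive_tool", "body": {
  "increments": [
    [[-1, -0.004, 0, 0, 0], [-1, -0.008, 0, 0, 0], [-1, -0.008, 0, 0, 0], [-1, -0.008, 0, 0, 0]]
  ]
}}

```text
time_s: 22.52
tcp_pos: [0.5375, -0.0071, 0.0498]
eef_rot: [180.0, -0.7, -161.2]
contact_force: [-22.9, -3.8, 27.1]
gripper_width: 0.0133
gripper_force: 45.0
```

Emit:
{"method": "drive_tool", "body": {
  "increments": [
    [[-1, 0.015, 0, 0, 0], [-1, 0.03, 0, 0, 0], [-1, 0.045, 0, 0, 0], [-1, 0.05, 0, 0, 0], [-1, 0.05, 0, 0, 0]]
  ]
}}

```text
time_s: 23.15
tcp_pos: [0.5375, -0.0071, 0.0499]
eef_rot: [-180.0, -0.1, -161.1]
contact_force: [-4.6, -1.1, 8.4]
gripper_width: 0.0131
gripper_force: 45.0
```

Unloaded without the slide moving. I'll open the fingers and lift away.

Emit:
{"method": "drive_tool", "body": {
  "increments": [
    [[0, 0, 0, 0, 0], [0, 0, 0, 0, 0], [0, 0, 0, 0, 0], [0, 0, 0, 0, 0], [0, 0, 0, -0.1, 0]]
  ]
}}

```text
time_s: 23.78
tcp_pos: [0.5376, -0.0065, 0.0613]
eef_rot: [180.0, -0.1, -161.1]
contact_force: [0.6, -0.2, -0.2]
gripper_width: 0.0437
gripper_force: 0.0
```

Emit:
{"method": "drive_tool", "body": {
  "increments": [
    [[0, 0, 0, -0.3, 0], [0, 0, 0, -0.6, 0], [0, 0, 0, -0.9, 0], [0, 0.5, 0, -1, 0], [0, 0.6, 0, -1, 0]]
  ]
}}

```text
time_s: 24.4
tcp_pos: [0.4681, -0.0304, 0.1835]
eef_rot: [180.0, 0.1, -161.1]
contact_force: [0.1, -0.2, 0.1]
gripper_width: 0.0436
gripper_force: 0.0
```

```bash
python3 - <<'E'
from h import *
b,im=snap('side','k.png');s=r.get_state();print(s['time_s'],s['tcp_pos'],s['contact_force'],s['gripper_width'])
B=im[150:225,225:325,::-1];cv2.imwrite('pics/k2.png',cv2.resize(B,None,fx=8,fy=8,interpolation=3))
E
```

```text
24.45 [ 0.46782481 -0.03044496  0.18310118] [-1.46583151 -1.15769979 -1.26824499] 0.044215594758213364
```

View pics/k2.png

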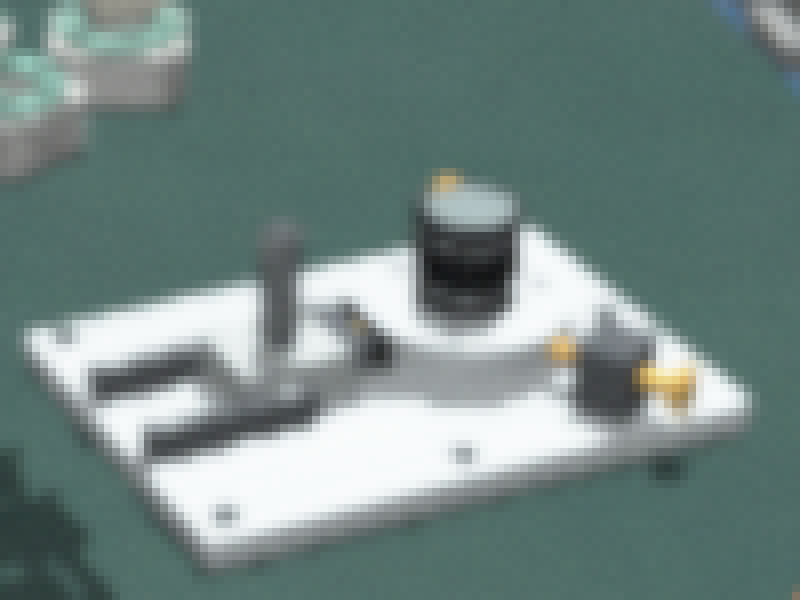

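The flange lies flat, with the right screw against it at (550,350) and the pad pressed on it at (375,345). The left screw is hidden behind the barrel, but the hard force rise shows the lens bears on both.

```bash
python3 -c "
from h import *
print(job.close_job())"
```

```text
the job is handed in; nothing more can be done
None
```

The lens is clamped flat in its mount with about 10.7 N beyond the slide's drag. It was handed in at about 24.5 s with the arm clear; contact with the left screw was hidden from view and is judged from the hard rise in force.

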